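# Pack the finished turned dolls, leave the unfinished ones

### The job

Pack the set of three finished dolls in the blue tray: stand each one upright inside the wooden ring of its own size (large in the widest, medium in the middle one, small in the narrowest), setting them down rather than dropping them. The two look-alikes that still have the raw square block at the foot go back to the lathe later, so leave them standing where they are.

Things in the scene. Friction and masses are not known exactly. Their poses are not given: they have to be found in the camera images.
- doll_large: Finished turned beech doll, large, standing upright and loose, plain pale wood, 112 mm tall: round foot 52 mm across, body tapering to a 36 mm neck at height 58 mm, wider barrel-shaped head 60 mm across (straight-sided from height 70 to 92 mm: grip there, centre of the band at 81 mm). Origin: centre of its underside, z up its axis. About 0.14 kg.
- doll_medium: Finished turned doll, medium, same plain wood and shape, loose, 88 mm tall: round foot 38 mm across, neck 26 mm across at height 47 mm, head 44 mm across (straight-sided from height 56 to 74 mm, centre 65 mm). Origin: centre of its underside, z up. About 0.06 kg.
- doll_small: Finished turned doll, small, same plain wood and shape, loose, 66 mm tall: round foot 28 mm across, neck 20 mm across at height 35 mm, head 30 mm across (straight-sided from height 42 to 58 mm, centre 50 mm). Origin: centre of its underside, z up. About 0.025 kg.
- raw_large: Unfinished look-alike of the large doll, loose, same wood, head and height (112 mm), but its foot is still the raw square end of the blank: 64 x 64 mm, 24 mm high, its corners showing beyond the head from above. Leave it where it stands. Origin: centre of its underside; x and y along the square's sides.
- raw_medium: Unfinished look-alike of the medium doll, loose, same wood, head and height (88 mm), but its foot is still a raw square block 48 x 48 mm, 18 mm high, corners showing beyond the head from above. Leave it where it stands. Origin: centre of its underside; x and y along the square's sides.
- tray: Blue packing tray, fixed to the bench, open-topped, 300 mm (x) x 98 mm (y), 22 mm high, walls and floor 5 mm thick. Three ring seats stand in a row on its floor along its long x axis, 92 mm apart, in any order. Origin: centre of its underside.
- seat_large: Seat for the large doll: a fixed wooden ring in the tray, the widest of the three, inner diameter 68 mm, outer 78 mm, 12 mm high, open in the middle, so that a doll in it stands on the tray's floor. Origin: centre of the ring's underside, on the tray's floor 5 mm above the bench.
- seat_medium: Seat for the medium doll: a fixed wooden ring in the tray, the middle-sized of the three, inner diameter 53 mm, outer 63 mm, 12 mm high, open in the middle, so that a doll in it stands on the tray's floor. Origin: centre of the ring's underside, on the tray's floor 5 mm above the bench.
- seat_small: Seat for the small doll: a fixed wooden ring in the tray, the narrowest of the three, inner diameter 42 mm, outer 52 mm, 12 mm high, open in the middle, so that a doll in it stands on the tray's floor. Origin: centre of the ring's underside, on the tray's floor 5 mm above the bench.
There are look-alikes about, which are no part of the job. Leave any green or purple look-alike of the doll_small alone.

How it is judged:
By the outcome, as a careful person would: the job done as asked, in the order asked, and still so for the second after the job is handed in, with the robot touching nothing.
It also fails if it takes over 88 s, if anything falls off the work surface, if the arm or the gripper's body presses on something with over 40 N, if the wrist force passes 120 N, or if a joint passes its speed limit or range.

### The arm

A 6-joint arm with a two-finger parallel gripper is mounted at the origin on the work surface. World frame = base frame: x ahead of the robot, y to its left, z up, the work surface at z = 0. Lengths are in m, angles in degrees, forces in N, time in s.
With the tool pointing down it reaches from about 0.325 to 0.85 m from the base axis. Payload 15.5 kg.
Tool frame: the origin (TCP) lies midway between the tips of the shut fingers; the grasp point (between the pads) lies 19 mm behind it; z points along the fingers, y is the line along which they close (so a half turn about z gives the same grasp; the last joint's range is limited). The gripper opens to 91 mm and grips with 3 to 60 N. Pads are 32 mm wide; open, the fingers measure 118 mm over their backs; the gripper's body (76 mm by 178 mm) begins 60 mm behind the grasp point.
Start: joints at [68.039, 28.281, 77.091, -0, 74.628, -5.472], TCP at [0.177, 0.599, 0.214] pointing down, gripper open.
Joint ranges: [-166.48, 166.48], [-47.26, 123.95], [12.59, 153.08], [-70.14, 250.14], [6.76, 159.57], [-176.63, 176.63]. Speed limits (degrees/s): [108.29, 108.29, 147.25, 172.46, 172.46, 172.46].

### API

Orientations are given as a 3x3 rotation matrix whose columns are the frame's x, y, z axes.
In Python, from bench import ctrl gives the robot as it stands. The module is installed in compiled form; this text tells all that it offers. Calls block until the motion is done:
- ctrl.goto(position, orientation): joint-space move of the TCP to a pose.
- ctrl.move_l(position, vel=0.15, ori=None, contact_N=None): straight line of the TCP; ori=None keeps the orientation; vel is the mean speed in m/s. With contact_N (N) it stops when the force on the tool has changed by that much, and returns True; else False.
- ctrl.movej(angles): joint-space move.
- ctrl.command_gripper(opening): opening from 0.0 (shut) to 1.0 (fully open); the grip force is fixed at half the most; returns when the fingers have stopped.
- ctrl.sleep(seconds).
- ctrl.ik(position, orientation): joint angles nearest the present ones, or None.
- ctrl.read_camera(name): name is "side" or "top"; returns the picture (480x640x3 uint8, blue, green, red); there is no depth.
- ctrl.camera_params(name): a dict with "fx", "fy", "cx", "cy" (pixels), "D" ([k1, k2, p1, p2, k3] as OpenCV has them; the pictures are not rectified), "pose" (4x4, takes a point from camera to world coordinates). Camera axes: x right, y up, looking along -z (the intrinsics and any distortion apply to the point x, -y, -z); pixel columns grow to the right and rows downward; lengths in m; the calibration is good to about 2 mm. A picture is of the moment at which its call begins. camera_params takes no time and is no camera call.
A pose or a line that the arm cannot do raises ctrl.MotionError and nothing moves.
- ctrl.sign_off(): hands the job in; it is judged then, once.
Readings, each from a call of its own:
- ctrl.current_t(): time.
- ctrl.current_q(): joint angles.
- ctrl.current_dq(): joint speeds.
- ctrl.current_effort(): joint torques, N m.
- ctrl.current_tool_pos(): TCP position.
- ctrl.current_eef_rot(): TCP orientation.
- ctrl.current_contact_force(): force on the tool from outside, world axes, zero at the start.
- ctrl.current_wrist_torque(): the same for the moment, N m.
- ctrl.current_grip_width(): opening from 0.0 (shut) to 1.0 (fully open).
- ctrl.current_grasp_force(): force on a finger pad.
Only numpy, scipy, OpenCV 4.12 (cv2) and the standard library are available. Lean on these libraries where they do the work, as an engineer would, in place of code of your own. Each camera call takes 0.05 s, during which the arm holds its last target. There are 200 camera calls.

## Working session

There is one attempt and no reset: what is moved stays moved. The work goes in short steps, each a Python script; the robot and the scene stay as the last script left them, time stands still between calls to the robot, and variables do not carry over. Pictures are saved under pics/ and viewed, at most 14 in all, crops included, and the job is handed in when it is done.

```bash
mkdir -p pics; python3 - <<'E'
from bench import ctrl
import cv2,numpy as np
np.set_printoptions(precision=4,suppress=True)
for n in("top","side"):
    cv2.imwrite(f"pics/{n}0.png",ctrl.read_camera(n)); print(n,ctrl.camera_params(n))
print(ctrl.current_t())
E
```

```text
top {'fx': 523.1162201609748, 'fy': 523.1162201609748, 'cx': 320.1694181281844, 'cy': 245.79815641753896, 'D': array([-0.1519,  0.    ,  0.    ,  0.    ,  0.    ]), 'pose': array([[ 0.0692,  0.9764, -0.2045,  0.3633],
       [-0.9976,  0.0673, -0.0161, -0.0124],
       [-0.002 ,  0.2052,  0.9787,  0.8714],
       [ 0.    ,  0.    ,  0.    ,  1.    ]])}
side {'fx': 578.3139602026129, 'fy': 578.3139602026129, 'cx': 311.2282487999399, 'cy': 238.00819011178288, 'D': array([0.0652, 0.    , 0.    , 0.    , 0.    ]), 'pose': array([[-0.9465,  0.1767, -0.2701,  0.2772],
       [-0.3222, -0.4655,  0.8243,  0.8579],
       [ 0.02  ,  0.8672,  0.4975,  0.5745],
       [ 0.    ,  0.    ,  0.    ,  1.    ]])}
0.1
```

View pics/top0.png

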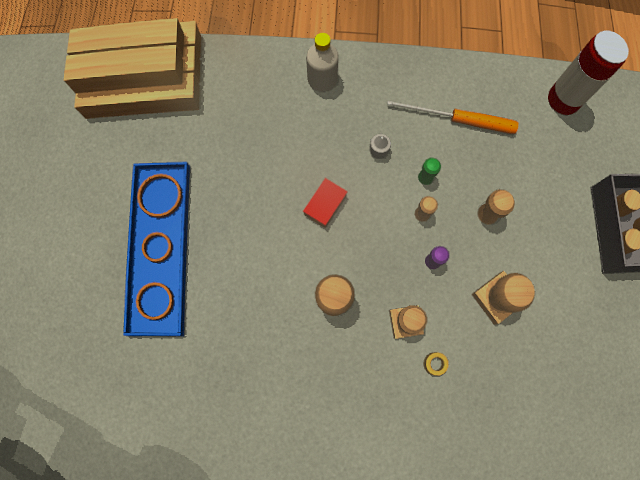

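View pics/side0.png

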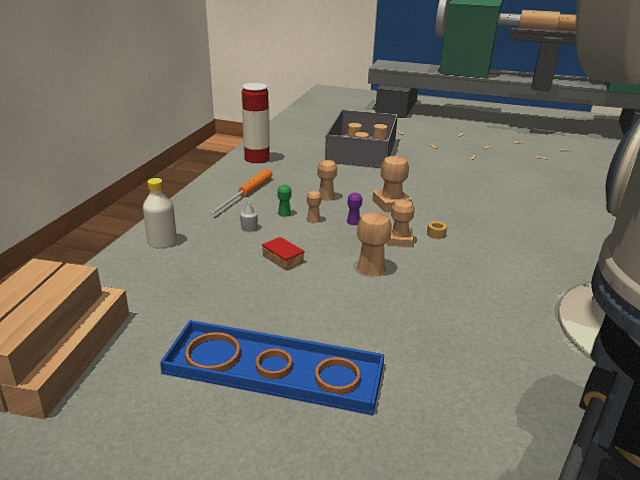

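Large doll: candidates are (335,295), plain with no block, and raw (512,293), which has square corners. Medium: (500,203), plain, and raw (411,320), square. Small: wood (428,205), with green (431,168), purple (438,256) and the boxed dolls on the right to leave alone. I choose (335,295), (500,203) and (428,205). Rings: large (159,195), small (157,247), medium (154,301).

```bash
cat > h.py <<'E'
from bench import ctrl
import cv2,numpy as np
np.set_printoptions(precision=4,suppress=True)
F=np.diag([1,-1,-1.])
def cam(n):
    p=ctrl.camera_params(n);K=np.array([[p['fx'],0,p['cx']],[0,p['fy'],p['cy']],[0,0,1]]);return K,np.array(p['D']),np.array(p['pose'])
def ray(n,uv,z):
    K,D,P=cam(n);x=cv2.undistortPoints(np.array([[uv]],float),K,D)[0,0]
    d=P[:3,:3]@F@np.array([x[0],x[1],1]);c=P[:3,3];return c+d*(z-c[2])/d[2]
def proj(n,pts):
    K,D,P=cam(n);R=(P[:3,:3]@F).T
    return cv2.projectPoints(np.array(pts,float),cv2.Rodrigues(R)[0],-R@P[:3,3],K,D)[0][:,0]
def wood(im):
    h=cv2.cvtColor(im,cv2.COLOR_BGR2HSV);return cv2.inRange(h,(4,70,50),(22,255,255))
def head(n,im,uv,r):
    m=wood(im);m=cv2.morphologyEx(m,cv2.MORPH_CLOSE,np.ones((3,3)))
    w=np.zeros_like(m);cv2.circle(w,uv,r,255,-1);d=cv2.distanceTransform(m&w,cv2.DIST_L2,5)
    ys,xs=np.where(d>d.max()-0.4);return np.array([xs.mean(),ys.mean()]),d.max()
E
python3 - <<'E'
from h import *
t=cv2.imread("pics/top0.png");s=cv2.imread("pics/side0.png")
H={'L':((335,295),(374,230),34,.081,.112,.026),'M':((500,203),(327,169),26,.065,.088,.019),'S':((428,205),(314,199),18,.050,.066,.014),'rL':((514,291),(394,169),34,.081,.112,.032),'rM':((413,320),(402,210),26,.065,.088,.024)}
for k,(a,b,r,z,top,f) in H.items():
    u,d=head('top',t,a,r);v,e=head('side',s,b,r)
    p=ray('top',u,z);q=ray('side',v,z);print(k,u,d,p[:2],'side',v,e,q[:2], 'diam est',2*d*np.linalg.norm(p-cam('top')[2][:3,3])/523)
    for n,im in(('top',t),('side',s)):
        for zz,rr in((0,f),(z,[.03,.022,.015,.03,.022]['L M S rL rM'.split().index(k)])):
            c=(p+q)/2
            P=proj(n,[[c[0]+rr*np.cos(w),c[1]+rr*np.sin(w),zz] for w in np.linspace(0,6.28,40)])
            cv2.polylines(im,[np.int32(P*8)],True,(255,255,0),1,cv2.LINE_AA,3)
hsv=cv2.cvtColor(cv2.imread("pics/top0.png"),cv2.COLOR_BGR2HSV)
m=wood(cv2.imread("pics/top0.png"));w=np.zeros_like(m);w[160:340,124:190]=255
for c in cv2.findContours(m&w,cv2.RETR_EXTERNAL,cv2.CHAIN_APPROX_NONE)[0]:
    if len(c)<40: continue
    (e,ax,_)=cv2.fitEllipse(c);p=ray('top',e,.017);print('ring',e,ax,p,np.array(ax)*np.linalg.norm(p-cam('top')[2][:3,3])/523)
    for n,im in(('top',t),('side',s)):
        P=proj(n,[[p[0]+.034*np.cos(w),p[1]+.034*np.sin(w),.017] for w in np.linspace(0,6.28,40)])
        cv2.polylines(im,[np.int32(P*8)],True,(255,255,0),1,cv2.LINE_AA,3)
# blue tray
b=cv2.inRange(hsv,(100,120,60),(125,255,255));c=max(cv2.findContours(b,cv2.RETR_EXTERNAL,cv2.CHAIN_APPROX_NONE)[0],key=cv2.contourArea)
for q in cv2.boxPoints(cv2.minAreaRect(c)):print('tray',q,ray('top',q,.022))
print('green',ray('top',(431,166),.055),'purple',ray('top',(439,254),.055))
a=cv2.resize(t[150:350,300:550],None,fx=1.6*2*.9,fy=1.6*2*.9)[:576,:720]
cv2.imwrite('pics/ct.png',a);cv2.imwrite('pics/cs.png',cv2.resize(s[140:420,150:450],None,fx=2,fy=2))
E
```

```text
L [334.  294.5] 19.575197 [ 0.4547 -0.0256] side [374. 229.] 17.1969 [ 0.4515 -0.0296] diam est 0.05956598304115946
M [499.5 203.5] 13.396898 [ 0.6224 -0.2865] side [327. 170.] 10.0 [ 0.6191 -0.2871] diam est 0.0456062117412781
S [428. 205.] 9.196899 [ 0.6155 -0.1709] side [313.5 198. ] 7.3938 [ 0.6113 -0.1706] diam est 0.030727121084744985
rL [506.6667 293.3333] 20.378298 [ 0.4734 -0.2923] side [394.  169.5] 13.999998 [ 0.4733 -0.3066] diam est 0.06590029239291051
rM [408.8 321.2] 15.393799 [ 0.4229 -0.1435] side [403.   207.25] 10.0 [ 0.4244 -0.1651] diam est 0.048218787614983744
ring (153.9254913330078, 300.6688537597656) (35.010860443115234, 36.52726364135742) [0.4299 0.2709 0.017 ] [0.0604 0.063 ]
ring (156.2205810546875, 246.86514282226562) (28.290145874023438, 29.023040771484375) [0.5209 0.2788 0.017 ] [0.0496 0.0508]
ring (158.85107421875, 195.0577392578125) (40.60693359375, 43.660545349121094) [0.6123 0.2868 0.017 ] [0.0729 0.0784]
tray [122.7753 334.9443] [0.3688 0.3154 0.022 ]
tray [130.7505 159.4886] [0.6732 0.346  0.022 ]
tray [188.132  162.0969] [0.6737 0.2414 0.022 ]
tray [180.1567 337.5526] [0.3731 0.2181 0.022 ]
green [ 0.682  -0.1737  0.055 ] purple [ 0.5337 -0.1898  0.055 ]
```

View pics/ct.png

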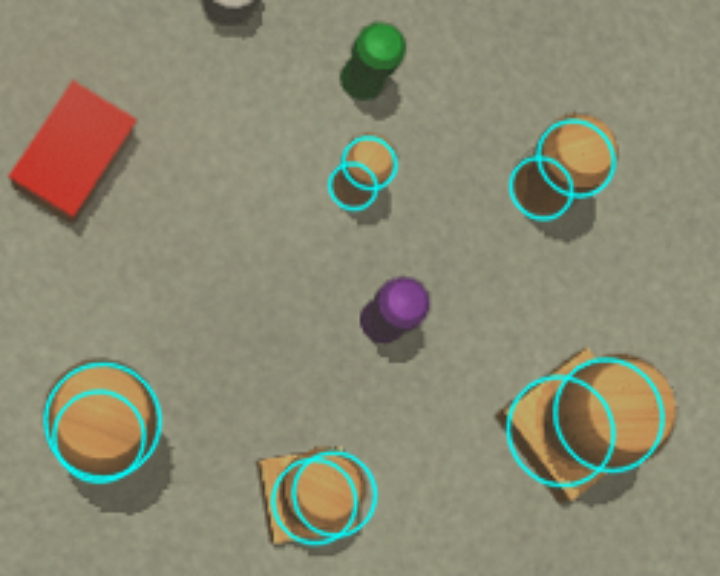

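View pics/cs.png

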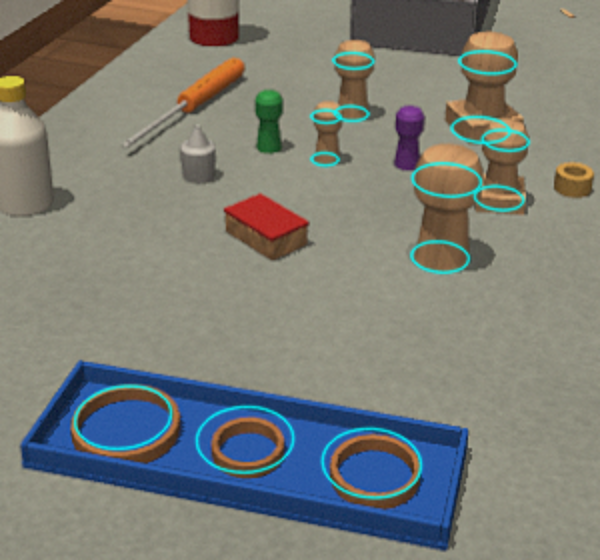

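The crops confirm the choice: the large, medium and small picks have round feet, and both raws show square corners. Sizes and ring spacing (92 mm) match, and the cameras differ by about 3 mm. I'll measure the rings in the side view too and average.

```bash
cat >> h.py <<'E'
def yawR(a):
    c,s=np.cos(np.radians(a)),np.sin(np.radians(a));return np.array([[c,s,0],[s,-c,0],[0,0,-1.]])
def rings(n,im,skip=0):
    b=cv2.inRange(cv2.cvtColor(im,cv2.COLOR_BGR2HSV),(100,120,40),(128,255,255));b[:140]=0
    if n=='side': b[:300]=0
    c=max(cv2.findContours(b,cv2.RETR_EXTERNAL,cv2.CHAIN_APPROX_NONE)[0],key=cv2.contourArea)
    w=cv2.drawContours(np.zeros_like(b),[cv2.convexHull(c)],-1,255,-1);o=[]
    for c in cv2.findContours(wood(im)&w,cv2.RETR_EXTERNAL,cv2.CHAIN_APPROX_NONE)[0]:
        if len(c)>60: o.append(ray(n,cv2.fitEllipse(cv2.convexHull(c))[0],.011)[:2])
    return np.array(sorted(o,key=lambda p:p[0]))
E
python3 - <<'E'
from h import *
for n in('top','side'):print(n,rings(n,cv2.imread(f'pics/{n}0.png')))
print(ctrl.current_eef_rot())
for p in([.4535,-.0265,.1],[.621,-.287,.06],[.6135,-.1707,.05],[.61,.285,.22],[.43,.27,.1]):
    for a in(0,180):print(p,a,ctrl.ik(p,yawR(a)))
E
```

```text
top [[0.4305 0.2729]
 [0.5221 0.2806]
 [0.6137 0.2887]]
side [[0.4264 0.2726]
 [0.518  0.2808]
 [0.6098 0.2877]]
[[-0.9589  0.2838 -0.0004]
 [ 0.2838  0.9589 -0.001 ]
 [ 0.0001 -0.0011 -1.    ]]
[0.4535, -0.0265, 0.1] 0 [-10.8831  24.4852 108.1402  -0.      47.3746  79.1169]
[0.4535, -0.0265, 0.1] 180 [ -10.8831   24.4852  108.1402   -0.       47.3746 -100.8831]
[0.621, -0.287, 0.06] 0 [-29.8023  42.0698  76.4154  -0.      61.5147  60.1977]
[0.621, -0.287, 0.06] 180 [ -29.8023   42.0698   76.4154   -0.       61.5147 -119.8023]
[0.6135, -0.1707, 0.05] 0 [-20.919   39.7343  84.3087  -0.      55.9569  69.081 ]
[0.6135, -0.1707, 0.05] 180 [ -20.919    39.7343   84.3087   -0.       55.9569 -110.919 ]
[0.61, 0.285, 0.22] 0 [ 19.9641  32.0063  69.1452  -0.      78.8485 109.9641]
[0.61, 0.285, 0.22] 180 [ 19.9641  32.0063  69.1452  -0.      78.8485 -70.0359]
[0.43, 0.27, 0.1] 0 [ 25.3839  27.7312 100.9268  -0.      51.342  115.3839]
[0.43, 0.27, 0.1] 180 [ 25.3839  27.7312 100.9268  -0.      51.342  -64.6161]
```

Both views agree on the rings, apart from a constant 4 mm offset in x that the dolls show as well. I'll use the averages and start with the large doll.

```bash
cat >> h.py <<'E'
R=yawR(180)
def pick(xy,band,pre,tz,first=False):
    g=band-.019
    if first: ctrl.goto([*xy,tz],R)
    else: ctrl.move_l([*xy,tz],.25,R)
    ctrl.command_gripper(pre)
    ctrl.move_l([*xy,g+.03],.2); hit=ctrl.move_l([*xy,g],.06,contact_N=6)
    ctrl.command_gripper(0.); print('grip mm',ctrl.current_grip_width()*91,ctrl.current_grasp_force(),'hit',hit)
    ctrl.move_l([*xy,g+.02],.06); ctrl.move_l([*xy,tz],.2)
    print('held mm',ctrl.current_grip_width()*91,'t',ctrl.current_t())
def over(xy,band,tz,h=.04):
    ctrl.move_l([*xy,tz],.22); ctrl.move_l([*xy,band-.019+.005+h],.12)
def down(xy,band,rel,tz):
    g=band-.014
    ctrl.move_l([*xy,g+.004],.06); hit=ctrl.move_l([*xy,g-.003],.012,contact_N=2.5)
    z=ctrl.current_tool_pos()[2]; print('contact',hit,'bottom z',z-band+.019,ctrl.current_contact_force())
    ctrl.command_gripper(rel); ctrl.sleep(.3); ctrl.move_l([*xy,z+.03],.06); ctrl.move_l([*xy,tz],.2)
def shots(tag):
    for n in('top','side'): cv2.imwrite(f'pics/{n}_{tag}.png',ctrl.read_camera(n))
    print('t',ctrl.current_t())
E
python3 - <<'E'
from h import *
pick([.4535,-.0265],.081,1.,.225,True)
over([.6118,.2882],.081,.225)
shots('L')
a,b=cv2.imread('pics/top_L.png'),cv2.imread('pics/side_L.png')
cv2.imwrite('pics/L.png',np.hstack([cv2.resize(a[100:400,60:360],(400,400)),cv2.resize(b[200:440,100:400],(400,400))]))
E
```

```text
grip mm 59.28537882324635 30.000437835697085 hit False
held mm 58.744988817277616 t 6.1583
t 9.1417
```

View pics/L.png

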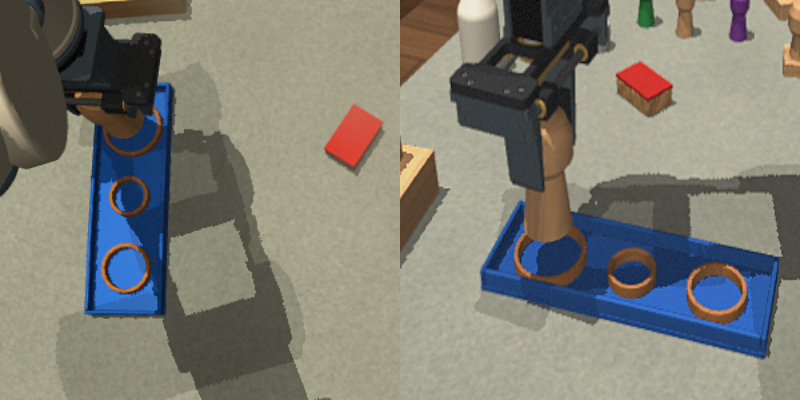

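The large doll is upright in the grip with its foot above the largest ring: foot at about (549,235), ring at (550,255) in the side half of the crop. I'll check the foot by projection, then lower it.

```bash
python3 - <<'E'
from h import *
c=[.6118,.2882];P=proj('side',[[c[0]+.026*np.cos(w),c[1]+.026*np.sin(w),.045] for w in np.linspace(0,6.28,60)])
print('pred foot x',P[:,0].min(),P[:,0].max(),'low',P[:,1].max(),'seen ~194-231, 345')
down(c,.081,.85,.2)
pick([.621,-.287],.065,.75,.2)
over([.4285,.2727],.065,.21)
shots('M')
a,b=cv2.imread('pics/top_M.png'),cv2.imread('pics/side_M.png')
cv2.imwrite('pics/M.png',np.hstack([cv2.resize(a[100:400,60:360],(400,400)),cv2.resize(b[200:440,100:400],(400,400))]))
E
```

```text
pred foot x 191.15711834549708 228.4511084360971 low 345.2155191459258 seen ~194-231, 345
contact True bottom z 0.005083762522243376 [-0.9695 -0.4674  8.9129]
grip mm 42.445160959070385 30.000385832972825 hit False
held mm 42.43523615916666 t 18.475
t 22.5583
```

View pics/M.png

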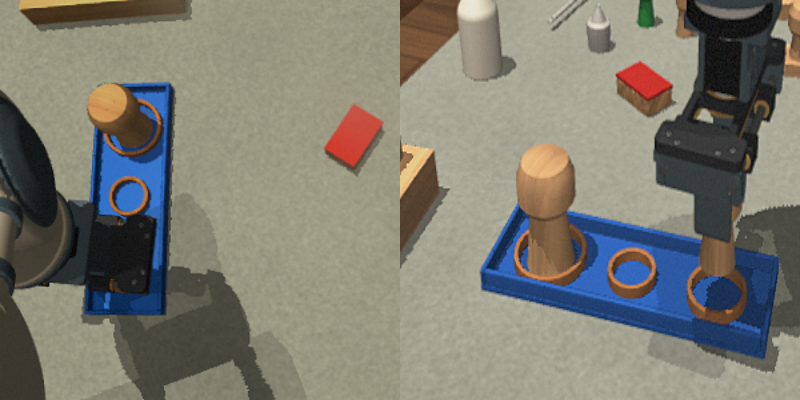

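Large stands in its ring. Medium's foot, at (717,268) in the crop, is over the right-hand ring at (717,293). I'll lower it and fetch the small one, with the yaw aligned to the tray for clearance.

```bash
python3 - <<'E'
import h
from h import *
down([.4285,.2727],.065,.65,.21)
h.R=yawR(185)
pick([.6135,-.1707],.050,.6,.21)
over([.520,.2807],.050,.21)
shots('S')
a,b=cv2.imread('pics/top_S.png'),cv2.imread('pics/side_S.png')
cv2.imwrite('pics/S.png',np.hstack([cv2.resize(a[100:400,60:360],(400,400)),cv2.resize(b[200:440,100:400],(400,400))]))
E
```

```text
contact True bottom z 0.005152189077669591 [-0.4237  0.0482  6.9181]
grip mm 28.580012331778565 30.000442633463535 hit False
held mm 28.771971891951804 t 31.8083
t 35.4167
```

View pics/S.png

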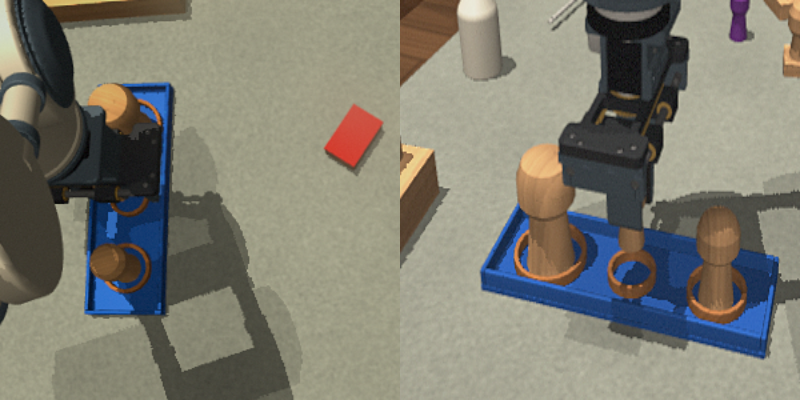

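Medium is seated. Small's foot, at about (631,248), is centred over its ring at (631,272). I'll lower and release it, then back off and check.

```bash
python3 - <<'E'
from h import *
down([.520,.2807],.050,.5,.25)
ctrl.movej([68.039,28.281,77.091,0,74.628,-5.472])
shots('end')
a,b=cv2.imread('pics/top_end.png'),cv2.imread('pics/side_end.png')
cv2.imwrite('pics/end.png',np.hstack([cv2.resize(a[140:380,100:560],(460,240)),cv2.resize(b[140:420,140:460],(320,280))[:240]]))
cv2.imwrite('pics/end.png',np.vstack([cv2.resize(a[140:360,110:550],(640,320)),cv2.resize(b[150:420,150:470],(320,270)).repeat(1,0) if 0 else cv2.copyMakeBorder(b[150:420,150:470],0,0,160,160,cv2.BORDER_CONSTANT)]))
E
```

```text
contact True bottom z 0.005170496015913354 [-0.3289  0.3007  8.0117]
t 40.8917
```

View pics/end.png

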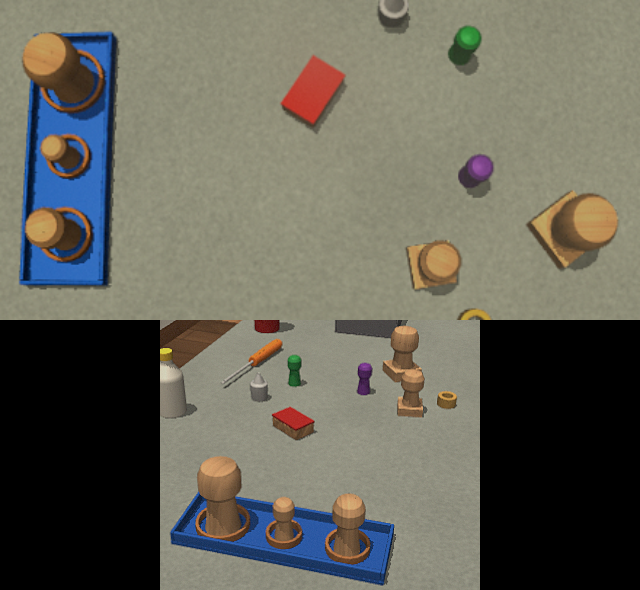

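All three finished dolls stand upright in their rings (large at (222,520), small at (284,533), medium at (347,545) in the lower half). The raw and coloured look-alikes are undisturbed.

```bash
python3 -c "
from bench import ctrl
print(ctrl.sign_off())"
```

```text
the job is handed in; nothing more can be done
None
```

The job is handed in: the large, medium and small finished dolls were set down upright in their own rings, and the final pictures show the raw, green and purple look-alikes undisturbed; about 41 s of the 88 s were used.

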